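# Set two paints in the numbered studio rack

### The job

Load the painter's wooden rack in working order: first stand the yellow paint bottle in the pocket marked with one dot and let go of it, then stand the red bottle in the pocket marked with two dots. Set each one down gently, upright on the pocket's floor, without dropping it, and leave the three-dot pocket empty and the blue and violet bottles where they stand.

Things in the scene. Friction and masses are not known exactly. Their poses are not given: they have to be found in the camera images.
- yellow_center (a point): Paint bottle: a plain upright yellow cylinder 42 mm in diameter and 80 mm high with a paper-white band round its lower part, and above it a yellow screw cap 38 mm in diameter and 20 mm high with a thin white ring at its foot; 100 mm tall in all, about 0.15 kg. Stands loose and upright on the table, at least 10 cm from the next bottle's centre. This point is its centre, 50 mm above its underside, z along the bottle's axis (up). Goes into the one-dot pocket, first.
- red_center (a point): Paint bottle: a plain upright red cylinder 42 mm in diameter and 80 mm high with a paper-white band round its lower part, and above it a red screw cap 38 mm in diameter and 20 mm high with a thin white ring at its foot; 100 mm tall in all, about 0.15 kg. Stands loose and upright on the table, at least 10 cm from the next bottle's centre. This point is its centre, 50 mm above its underside, z along the bottle's axis (up). Goes into the two-dot pocket, second.
- blue_center (a point): Paint bottle: a plain upright blue cylinder 42 mm in diameter and 80 mm high with a paper-white band round its lower part, and above it a blue screw cap 38 mm in diameter and 20 mm high with a thin white ring at its foot; 100 mm tall in all, about 0.15 kg. Stands loose and upright on the table, at least 10 cm from the next bottle's centre. This point is its centre, 50 mm above its underside, z along the bottle's axis (up). A bystander.
- violet_center (a point): Paint bottle: a plain upright violet cylinder 42 mm in diameter and 80 mm high with a paper-white band round its lower part, and above it a violet screw cap 38 mm in diameter and 20 mm high with a thin white ring at its foot; 100 mm tall in all, about 0.15 kg. Stands loose and upright on the table, at least 10 cm from the next bottle's centre. This point is its centre, 50 mm above its underside, z along the bottle's axis (up). A bystander.
- rack: Dark wooden block fixed to the table, 120 mm (x) by 305 mm (y, along the row) by 30 mm high, origin centred on its underside. Its three empty cork-floored pockets lie 95 mm apart along y, centred 15 mm to the -x side of its middle; 15 mm white dots on top, on the +x side, number them 1, 2, 3. A fixed tin of brushes, up to 220 mm tall, stands to its left, over 100 mm from pocket one.
- pocket1 (a point): Centre of the floor of the rack's pocket one (one white dot, at the rack's +y end). The square pocket is 62 x 62 mm and 22 mm deep; its floor, this point, is 8 mm above the table and the rack's top face is 30 mm above the table, so a bottle standing in the pocket has its centre 50 mm above this point. Axes are the rack's: y along the row of pockets towards the lower numbers, x across the row towards the dots, z up.
- pocket2 (a point): Centre of the floor of the rack's pocket two (two white dots, the middle one). The square pocket is 62 x 62 mm and 22 mm deep; its floor, this point, is 8 mm above the table and the rack's top face is 30 mm above the table, so a bottle standing in the pocket has its centre 50 mm above this point. Axes are the rack's: y along the row of pockets towards the lower numbers, x across the row towards the dots, z up.
- pocket3 (a point): Centre of the floor of the rack's pocket three (three white dots, at the rack's -y end; to stay empty). The square pocket is 62 x 62 mm and 22 mm deep; its floor, this point, is 8 mm above the table and the rack's top face is 30 mm above the table, so a bottle standing in the pocket has its centre 50 mm above this point. Axes are the rack's: y along the row of pockets towards the lower numbers, x across the row towards the dots, z up.
There are look-alikes about, which are no part of the job. Of the things that look like the part that bears red_center, the larger one is meant. What is shaped like the part that bears yellow_center but turquoise is not meant.

How it is judged:
On the way, in this order (a step that is already met when the one before it is completed fails the run):
1. the yellow bottle stands in the one-dot pocket, let go (horizontal distance between yellow_center and pocket1 below 0.017 m and z of yellow_center in the frame of pocket1 below 0.058 m and angle between yellow_center's own z axis and vertical below 0.17 rad and contact force between the fingers and yellow below 0.1 N), for 0.2 s.
2. then the red bottle stands in the two-dot pocket, let go (horizontal distance between red_center and pocket2 below 0.017 m and z of red_center in the frame of pocket2 below 0.058 m and angle between red_center's own z axis and vertical below 0.17 rad and contact force between the fingers and red below 0.1 N), for 0.2 s.
At the end, for the whole second after the job is handed in: Yellow stands on the floor of the one-dot pocket, red on that of the two-dot pocket: within 17 mm of its centre, at most 8 mm above seated height, within 10 degrees of upright, released, at rest. Blue and violet stand within 30 mm of their starts; the three-dot pocket is empty (horizontal distance between yellow_center and pocket1 below 0.017 m and z of yellow_center in the frame of pocket1 below 0.058 m and angle between each of yellow_center, red_center's own z axis and vertical below 0.17 rad and horizontal distance between red_center and pocket2 below 0.017 m and z of red_center in the frame of pocket2 below 0.058 m and linear speed of each of yellow, red below 0.02 m/s); the robot touches nothing.
It fails at once if the blue bottle is moved by more than 30 mm or knocked over (distance of blue_center from where it was at the start of the episode above 0.03 m or angle between blue_center's own z axis and vertical above 0.5 rad).
It fails at once if the violet bottle is moved by more than 30 mm or knocked over (distance of violet_center from where it was at the start of the episode above 0.03 m or angle between violet_center's own z axis and vertical above 0.5 rad).
It fails at once if the yellow bottle is dropped (falls from more than about 3 cm) (contact force between the fingers and yellow below 0.1 N and linear speed of yellow above 0.8 m/s).
It fails at once if the red bottle is dropped (falls from more than about 3 cm) (contact force between the fingers and red below 0.1 N and linear speed of red above 0.8 m/s).
It also fails if it takes over 64 s, if anything falls off the work surface, if the arm or the gripper's body presses on something with over 40 N, if the wrist force passes 120 N, or if a joint passes its speed limit or range.

### The arm

A 7-joint arm with a two-finger parallel gripper is mounted at the origin on the work surface. World frame = base frame: x ahead of the robot, y to its left, z up, the work surface at z = 0. Lengths are in m, angles in rad, forces in N, time in s.
With the tool pointing down it reaches from about 0.4 to 0.85 m from the base axis. Payload 4.4 kg.
Tool frame: the origin (TCP) lies at the very end of the fingers, on their centre line; the grasp point (between the pads) lies behind it (bot.tcp_to_grasp is the z of the grasp point in the tool frame, in m); z points along the fingers, y is the direction in which the jaws open and shut (so a half turn about z gives the same grasp; the last joint's range is limited). The gripper opens to 94 mm and grips with 3 to 60 N. Pads are 16 mm wide; open, the fingers measure 119 mm over their backs; the gripper's body (75 mm by 177 mm) begins 78 mm behind the grasp point.
Start: joints at [-0.066, 0.628, 0.038, 1.517, -0.027, 0.996, -0.02], TCP at [0.65, 0, 0.205] pointing down, gripper open.
Joint ranges: [-3.06, 3.06], [-0.37, 2.12], [-1.25, 1.32], [0.18, 2.47], [-1.1, 4.24], [0.23, 1.98], [-2.94, 2.94]. Speed limits (rad/s): [2.57, 2.57, 3.14, 3.14, 3.14, 3.14, 3.14].

### API

Orientations are given as a 3x3 rotation matrix whose columns are the frame's x, y, z axes.
In Python, from bench import bot, camera, camera_model, job gives the robot as it stands.
- The arm moves only by the tool play_rows, never from a script. Its argument "deltas" is a list of rows, each an object with "hand": the finger opening in m, from 0 to 0.094; "translation": the shift along the world's x, y, z in m, a list of three; "delta_rot": the turn, a rotation vector about the world's x, y, z in degrees, a list of three. In form: [{"hand": hand, "translation": [dx, dy, dz], "delta_rot": [ax, ay, az]}, ...]. A call has 1 to 5 rows; each row shifts and turns the commanded pose from where the row before left it; what a row does not reach is not made up. A row lasts 1/10 s, in which the tool goes at most 50 mm and 8.59 degrees, less where a joint would pass 70% of its speed; a pose out of reach is approached as far as the arm can. A call with a gripper value outside its range is refused whole. The fingers move at their own pace and stop on an object; the grip force is fixed at half the most. Time passes only in rows, so rows that do not move let the fingers close. It gives the time, the measured TCP pose, the force and the opening at its end, in the units of the state.
- bot.get_obs(): the state, without advancing time (a new reading comes with each control period).
- camera(name): name is "scene" or "side" or "wrist"; returns (picture, depth): 384x512x3 uint8, red, green, blue; 384x512 float32, m along the optical axis (not along the pixel's ray), 0 where there is no reading.
- camera_model(name): a dict with "vfov" (degrees; the focal length in pixels is half the picture's height over the tangent of half this angle, whatever the lens; pixels are square), "cx", "cy" (the principal point, pixels), "world_from_camera" (4x4, takes a point from camera to world coordinates). Camera axes: x right, y up, looking along -z (the intrinsics and any distortion apply to the point x, -y, -z); pixel columns grow to the right and rows downward; lengths in m; the calibration is good to about 2 mm. A picture is of the moment at which its call begins: read the wrist's pose just before it. camera_model takes no time and is no camera call; for the wrist camera it gives the pose at the moment of the call.
- job.close_job(): hands the job in, once; it reports no verdict.
The state is a dict: "time": time; "joint_positions": joint angles; "dq": joint speeds; "effort": joint torques, N m; "ee_pos": TCP position; "tool_rot": TCP orientation; "force": force on the tool from outside, world axes, zero at the start; "moment": the same for the moment, N m; "width": opening from 0.0 (shut) to 1.0 (fully open).
Only numpy, scipy, OpenCV 4.12 (cv2) and the standard library are available. Lean on these libraries where they do the work, as an engineer would, in place of code of your own. Each camera call takes 0.05 s, during which the arm holds its last target.

## Working session

There is one attempt and no reset: what is moved stays moved. The work goes in short steps, Python scripts to look and compute and a tool call to move; the robot and the scene stay as the last step left them, time stands still between calls to the robot, and variables do not carry over. Pictures are saved under pics/ and viewed, and the job is handed in when it is done.

Besides the shell and the picture viewer there is one more tool, called after "Emit:" by a JSON object that holds its "fn" and its "kwargs", one argument or row to a line. play_rows: Moves the arm, as the interface text tells. Its arguments: {"type":"object","properties":{"deltas":{"type":"array"}},"required":["deltas"]}

```bash
mkdir -p pics; ls; cat > h.py <<'E'
import numpy as np,cv2
from bench import bot,camera,camera_model,job
def snap(n,tag):
    m=camera_model(n); p,d=camera(n)
    cv2.imwrite(f'pics/{tag}.png',p[:,:,::-1]); np.savez(f'pics/{tag}.npz',p=p,d=d,T=m['world_from_camera'],v=m['vfov'],cx=m['cx'],cy=m['cy'])
    return p,d,m
E
python3 - <<'E'
from h import *
for n in ('scene','side','wrist'):
    p,d,m=snap(n,n+'0'); print(n,{k:np.round(v,3).tolist() if not isinstance(v,str) else v for k,v in m.items()})
o=bot.get_obs();print(o['time'],o['ee_pos'],o['tool_rot'],o['width'],bot.tcp_to_grasp)
E
```

```text
pics
scene {'vfov': 45.11, 'cx': 252.421, 'cy': 190.607, 'world_from_camera': [[0.519, -0.709, 0.478, 1.068], [0.855, 0.425, -0.299, -0.399], [0.009, 0.563, 0.826, 1.058], [0.0, 0.0, 0.0, 1.0]]}
side {'vfov': 49.015, 'cx': 254.696, 'cy': 185.742, 'world_from_camera': [[-0.881, 0.349, -0.32, 0.14], [-0.474, -0.646, 0.598, 0.643], [0.002, 0.679, 0.734, 0.898], [0.0, 0.0, 0.0, 1.0]]}
wrist {'vfov': 63.015, 'cx': 251.457, 'cy': 191.528, 'world_from_camera': [[1.0, -0.001, 0.003, 0.65], [0.0, 0.964, 0.264, 0.077], [-0.003, -0.264, 0.964, 0.384], [0.0, 0.0, 0.0, 1.0]]}
0.15 [6.49523100e-01 2.12648773e-05 2.04800461e-01] [[ 1.68389900e-05  9.99999040e-01 -1.38521760e-03]
 [ 1.00000000e+00 -1.68618153e-05 -1.64660664e-05]
 [-1.64894079e-05 -1.38521733e-03 -9.99999040e-01]] 1.0000114638102389 -0.0188
```

View pics/scene0.png

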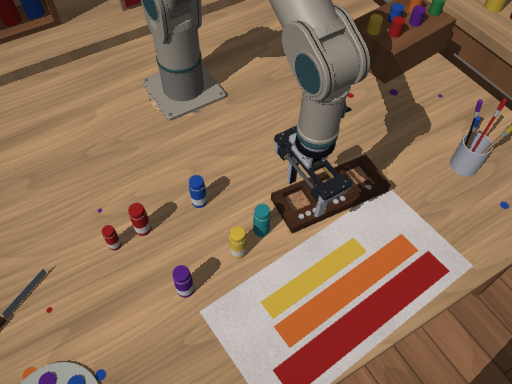

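View pics/side0.png

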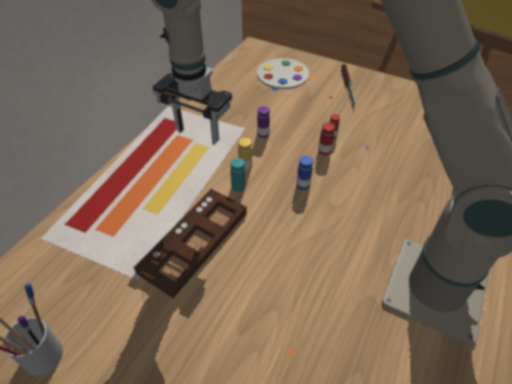

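View pics/wrist0.png

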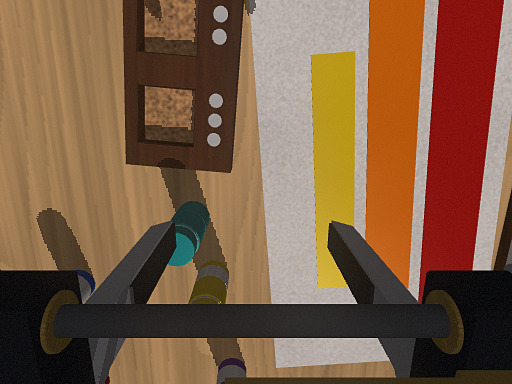

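Candidates in the scene image are yellow (237,241) against turquoise (262,219), and large red (139,218) against small red (111,237). Bystanders are blue (198,190) and violet (183,280). I choose the yellow one and the larger red one, and will check them in a crop and measure.

```bash
cat >> h.py <<'E'
def load(tag): return dict(np.load(f'pics/{tag}.npz'))
def rays(s,u,v):
    f=192/np.tan(np.radians(float(s['v']))/2)
    d=np.stack([(np.asarray(u)-s['cx'])/f,-(np.asarray(v)-s['cy'])/f,-np.ones(np.shape(u))],-1)
    return d@s['T'][:3,:3].T, s['T'][:3,3]
def onplane(s,u,v,z):
    d,o=rays(s,np.asarray(u,float),np.asarray(v,float)); return o+d*((z-o[2])/d[...,2])[...,None]
def cloud(s):
    v,u=np.mgrid[0:384,0:512]; d,o=rays(s,u,v); return o+d*s['d'][...,None]
E
python3 - <<'E'
from h import *
for tag in('scene0','side0'):
    s=load(tag); P=cloud(s); hsv=cv2.cvtColor(s['p'],cv2.COLOR_RGB2HSV); ok=s['d']>0
    M=ok&(P[...,2]>.03)&(P[...,2]<.13)&(hsv[...,1]>110)
    for nm,lo,hi in(('yellow',20,34),('red',0,5),('red2',172,180),('blue',102,122),('violet',125,150),('turq',80,98)):
        m=(M&(hsv[...,0]>=lo)&(hsv[...,0]<=hi)).astype(np.uint8)
        n,l,st,c=cv2.connectedComponentsWithStats(m)
        for i in range(1,n):
            if st[i,4]<40: continue
            Q=P[l==i]
            if not(0.2<np.median(Q[:,0])<1 and abs(np.median(Q[:,1]))<.6):continue
            t=np.percentile(Q[:,2],98); top=Q[Q[:,2]>t-.006]
            print(tag,nm,st[i].tolist(),'ztop',t.round(3),'topctr',((top.min(0)+top.max(0))/2).round(3),'ext',np.ptp(top,axis=0).round(3))
s=load('scene0')
a=cv2.resize(s['p'][170:305,85:290,::-1],None,fx=3.8,fy=3.8,interpolation=cv2.INTER_CUBIC);cv2.imwrite('pics/crop1.png',a)
b=cv2.resize(s['p'][145:240,260:400,::-1],None,fx=5,fy=5,interpolation=cv2.INTER_CUBIC);cv2.imwrite('pics/crop2.png',b)
s=load('side0')
b=cv2.resize(s['p'][185:300,125:260,::-1],None,fx=5,fy=5,interpolation=cv2.INTER_CUBIC);cv2.imwrite('pics/crop3.png',b)
E
```

```text
scene0 yellow [229, 226, 18, 26, 361] ztop 0.104 topctr [ 0.597 -0.145  0.101] ext [0.037 0.036 0.007]
scene0 red [472, 127, 17, 25, 56] ztop 0.128 topctr [0.679 0.588 0.126] ext [0.005 0.006 0.007]
scene0 red [128, 203, 21, 25, 349] ztop 0.104 topctr [ 0.414 -0.325  0.102] ext [0.038 0.036 0.008]
scene0 red [102, 225, 17, 20, 217] ztop 0.082 topctr [ 0.419 -0.405  0.08 ] ext [0.029 0.028 0.008]
scene0 blue [189, 175, 17, 25, 319] ztop 0.103 topctr [ 0.413 -0.16   0.101] ext [0.038 0.035 0.008]
scene0 violet [173, 265, 20, 26, 369] ztop 0.104 topctr [ 0.62  -0.305  0.102] ext [0.036 0.036 0.007]
scene0 turq [254, 204, 16, 28, 361] ztop 0.103 topctr [ 0.575 -0.063  0.101] ext [0.037 0.036 0.007]
side0 yellow [238, 137, 14, 24, 264] ztop 0.103 topctr [ 0.595 -0.142  0.101] ext [0.037 0.037 0.007]
side0 red [321, 115, 18, 30, 323] ztop 0.103 topctr [ 0.409 -0.322  0.101] ext [0.032 0.04  0.007]
side0 blue [299, 157, 13, 23, 217] ztop 0.104 topctr [ 0.409 -0.155  0.102] ext [0.031 0.032 0.007]
side0 violet [259, 107, 9, 9, 68] ztop 0.103 topctr [ 0.615 -0.299  0.101] ext [0.026 0.029 0.006]
side0 violet [259, 119, 9, 8, 69] ztop 0.077 topctr [ 0.61  -0.288  0.076] ext [0.022 0.013 0.01 ]
side0 turq [232, 159, 11, 12, 110] ztop 0.104 topctr [ 0.569 -0.057  0.102] ext [0.031 0.033 0.006]
side0 turq [233, 171, 11, 15, 137] ztop 0.08 topctr [ 0.563 -0.049  0.078] ext [0.022 0.022 0.007]
```

View pics/crop1.png

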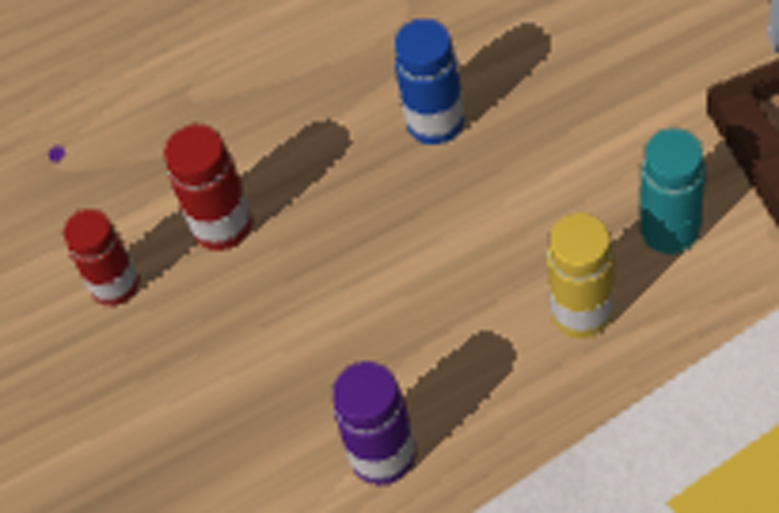

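View pics/crop3.png

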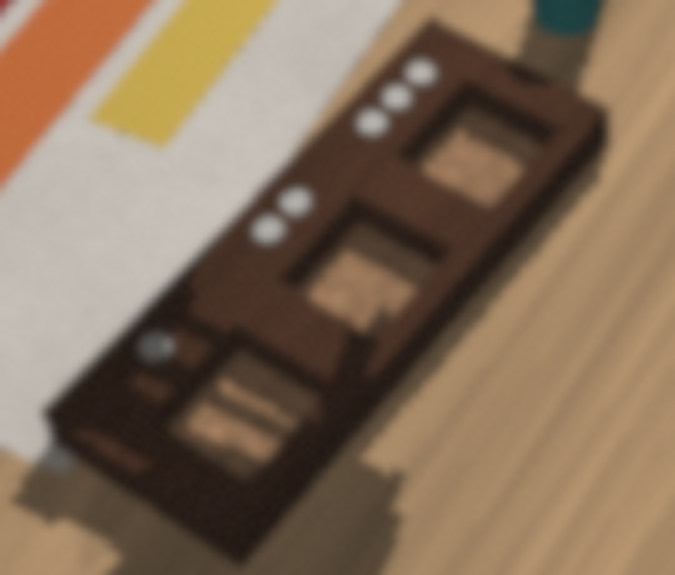

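View pics/crop2.png

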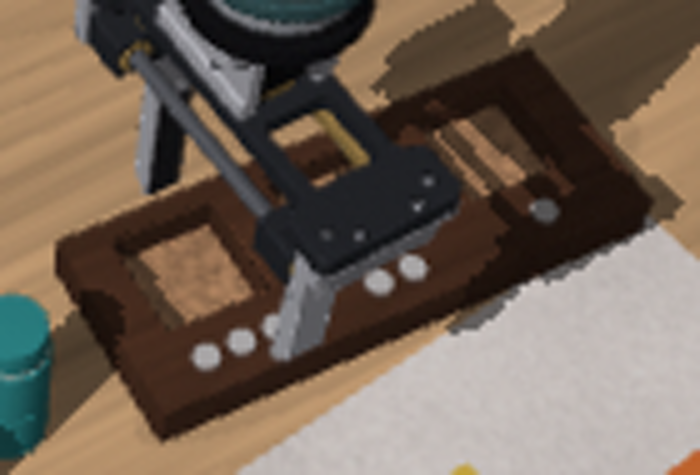

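The crop confirms the choice: the yellow bottle has a matching yellow cap, and the red one is the larger of the two. In the side view the one-dot pocket is the near-left end of the rack. Next I measure the rack.

```bash
python3 - <<'E'
from h import *
for tag in('scene0','side0','wrist0'):
    s=load(tag); P=cloud(s); p=s['p'].astype(int); ok=s['d']>0
    x,y,z=P[...,0],P[...,1],P[...,2]
    reg=ok&(x>.35)&(x<.9)&(y>-.1)&(y<.45)
    m=(reg&(z>.022)&(z<.042)).astype(np.uint8)
    n,l,st,c=cv2.connectedComponentsWithStats(m); i=1+np.argmax(st[1:,4])
    vv,uu=np.nonzero(l==i); Q=onplane(s,uu,vv,.03)[:,:2]
    Q=Q[np.all(abs(Q-np.median(Q,0))<.25,1)]
    r=cv2.minAreaRect((Q*1000).astype(np.float32)); print(tag,'rack',np.round(r[0],1),np.round(r[1],1),round(r[2],1))
    zt=np.median(z[l==i]);print(' ztop',zt.round(4))
    d=(reg&(z>.02)&(z<.045)&(p.min(-1)>130)).astype(np.uint8)
    n,l,st,c=cv2.connectedComponentsWithStats(d)
    for i in range(1,n):
        if 8<st[i,4]<400: print('  dot',c[i].round(1),st[i,4],onplane(s,c[i,0],c[i,1],.03).round(4))
    f=(reg&(z<.0165)&(z>-.005)&(p[...,0]-p[...,2]>30)).astype(np.uint8)
    # pocket openings
    hsv=cv2.cvtColor(s['p'],cv2.COLOR_RGB2HSV)
E
```

```text
scene0 rack [579.3 156.7] [309.1 125.6] 85.0
 ztop 0.0302
  dot [342.1 197.9] 16 [0.616  0.1664 0.03  ]
  dot [335.3 200.7] 15 [0.614  0.1455 0.03  ]
  dot [313.9 209.4] 9 [0.6069 0.0806 0.03  ]
  dot [308.  212.7] 18 [0.6071 0.0616 0.03  ]
  dot [301.  215.7] 18 [0.6052 0.0407 0.03  ]
side0 rack [573.8 160.9] [308.9 125.4] 84.6
 ztop 0.0309
  dot [208.7 199. ] 13 [0.6055 0.0391 0.03  ]
  dot [203.9 203.8] 15 [0.6077 0.0598 0.03  ]
  dot [199.  208.9] 16 [0.6094 0.0809 0.03  ]
  dot [183.9 224.5] 15 [0.6148 0.1434 0.03  ]
  dot [154. 245.] 43 [0.6434 0.2313 0.03  ]
  dot [178.1 230.4] 17 [0.6169 0.166  0.03  ]
wrist0 rack [572.   96.4] [177.3 120.5] 85.1
 ztop 0.0301
  dot [220.2  13.5] 180 [0.6169 0.1674 0.03  ]
  dot [218.9  36.1] 169 [0.615  0.1464 0.03  ]
  dot [215.5 100.2] 144 [0.6096 0.083  0.03  ]
  dot [214.4 120. ] 136 [0.6077 0.062  0.03  ]
  dot [213.4 139.2] 129 [0.606 0.041 0.03 ]
```

Rack checks out: 309x125 mm measured against 305x120, top at 30 mm, yaw −4.9°. The dots agree within 2 mm across three views. Estimates are pocket2 ≈ (0.562, 0.160), pocket1 ≈ (0.570, 0.255) and yellow ≈ (0.596, −0.1435). Moving over yellow.

Emit:
{"fn": "play_rows", "kwargs": {
  "deltas": [
    {"hand": 0.094, "translation": [-0.013, -0.036, 0], "delta_rot": [0, 0, 0]},
    {"hand": 0.094, "translation": [-0.013, -0.036, 0], "delta_rot": [0, 0, 0]},
    {"hand": 0.094, "translation": [-0.014, -0.036, 0], "delta_rot": [0, 0, 0]},
    {"hand": 0.094, "translation": [-0.014, -0.036, 0], "delta_rot": [0, 0, 0]},
    {"hand": 0.094, "translation": [0, 0, 0], "delta_rot": [0, 0, 0]}
  ]
}}

```text
time: 0.65
ee_pos: [0.593, -0.1518, 0.2054]
tool_rot: [[0.01, 1.0, -0.002], [1.0, -0.01, -0.005], [-0.005, -0.002, -1.0]]
force: [-0.5, -0.4, 0.5]
width: 0.999
```

```bash
python3 - <<'E'
from h import *
print(bot.get_obs()['ee_pos'])
snap('scene','scene1');snap('wrist','wrist1')
E
```

```text
[ 0.5929639  -0.15184266  0.20539037]
```

View pics/wrist1.png

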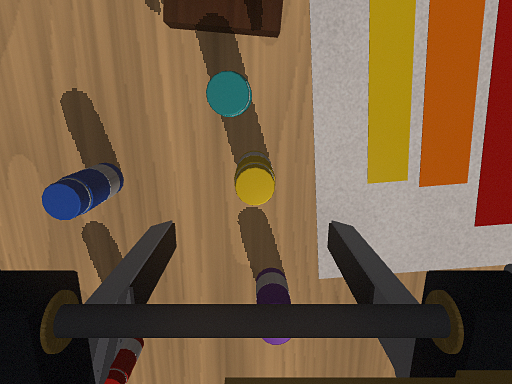

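View pics/scene1.png

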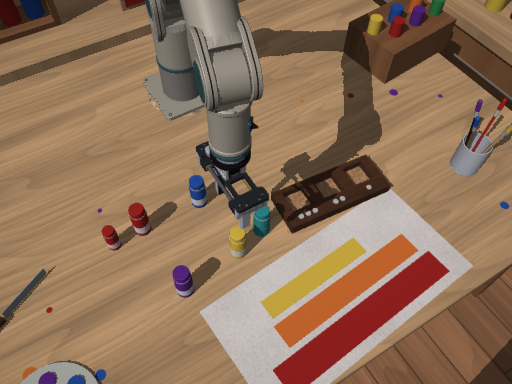

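The wrist view shows the yellow cap at (255,185), turquoise at (228,93) and violet at (273,290). The scene view is now clear of the rack, so I measure both from these pictures.

```bash
cat >> h.py <<'E'
def caps(tag,zlo=.092,zhi=.115):
    s=load(tag); P=cloud(s); hsv=cv2.cvtColor(s['p'],cv2.COLOR_RGB2HSV)
    for nm,lo,hi in(('yellow',20,34),('red',0,5),('blue',102,122),('violet',125,150),('turq',80,98)):
        m=((s['d']>0)&(P[...,2]>zlo)&(P[...,2]<zhi)&(hsv[...,1]>110)&(hsv[...,0]>=lo)&(hsv[...,0]<=hi)).astype(np.uint8)
        n,l,st,c=cv2.connectedComponentsWithStats(m)
        for i in range(1,n):
            if st[i,4]<40: continue
            Q=P[l==i]
            if not(0.2<np.median(Q[:,0])<1 and abs(np.median(Q[:,1]))<.6):continue
            Q=Q[Q[:,2]>np.percentile(Q[:,2],90)-.004]
            (ce,r)=cv2.minEnclosingCircle((Q[:,:2]*1000).astype(np.float32))
            print(tag,nm,st[i,4],'circle',np.round(ce,1),'r',round(r,1),'mean',(Q.mean(0)*1000).round(1))
E
python3 - <<'E'
from h import *
print(bot.get_obs()['ee_pos'],bot.get_obs()['time'])
for t in('scene1','wrist1','side0'):caps(t)
s=load('wrist1');print(s['T'].round(3))
for tag in('scene1',):
    s=load(tag); P=cloud(s); p=s['p'].astype(int)
    x,y,z=P[...,0],P[...,1],P[...,2]
    reg=(s['d']>0)&(x>.35)&(x<.9)&(y>-.04)&(y<.45)
    m=(reg&(z>.022)&(z<.042)).astype(np.uint8)
    n,l,st,c=cv2.connectedComponentsWithStats(m); i=1+np.argmax(st[1:,4])
    vv,uu=np.nonzero(l==i); Q=onplane(s,uu,vv,.03)[:,:2]
    r=cv2.minAreaRect((Q*1000).astype(np.float32)); print('rack',np.round(r[0],1),np.round(r[1],1),round(r[2],1))
    d=(reg&(z>.02)&(z<.045)&(p.min(-1)>130)).astype(np.uint8)
    n,l,st,c=cv2.connectedComponentsWithStats(d)
    for i in range(1,n):
        if 5<st[i,4]<400: print('  dot',c[i].round(1),st[i,4],onplane(s,c[i,0],c[i,1],.03).round(4))
E
```

```text
[ 0.59558547 -0.1449161   0.20533964] 0.75
scene1 yellow 186 circle [ 597.6 -146.9] r 19.6 mean [ 597.8 -146.2  101. ]
scene1 red 179 circle [ 413.3 -324.8] r 18.8 mean [ 413.7 -324.5  101.2]
scene1 blue 158 circle [ 413.8 -160.9] r 19.4 mean [ 414.1 -159.9  101.5]
scene1 violet 215 circle [ 620.1 -305.6] r 18.7 mean [ 620.6 -305.1  101.1]
scene1 turq 133 circle [576.4 -62.2] r 18.1 mean [579.5 -63.4 100.9]
wrist1 yellow 1237 circle [ 597.  -143.7] r 18.9 mean [ 597. -143.  100.]
wrist1 blue 1249 circle [ 412.8 -157.8] r 18.9 mean [ 413.4 -157.4  100.2]
wrist1 violet 133 circle [ 619.6 -313. ] r 14.0 mean [ 619.5 -316.1  100.1]
wrist1 turq 1486 circle [573.6 -60.1] r 18.7 mean [573.6 -59.9 100. ]
side0 yellow 111 circle [ 596.  -141.6] r 19.8 mean [ 595.2 -142.5  101.3]
side0 red 98 circle [ 411.5 -321.9] r 20.4 mean [ 409.3 -320.8  101. ]
side0 blue 101 circle [ 408.9 -154.4] r 17.2 mean [ 409.2 -153.1  101.5]
side0 violet 61 circle [ 615.8 -298.5] r 15.0 mean [ 615.9 -298.7  100.9]
side0 turq 96 circle [569.9 -56.7] r 17.0 mean [569.1 -56.9 101.1]
[[ 1.     0.005  0.004  0.595]
 [-0.006  0.964  0.266 -0.07 ]
 [-0.002 -0.266  0.964  0.385]
 [ 0.     0.     0.     1.   ]]
rack [579.1 156.9] [308.8 125.4] 85.0
  dot [368.4 186.6] 15 [0.6235 0.2504 0.03  ]
  dot [342.1 197.8] 17 [0.6158 0.1665 0.03  ]
  dot [335.2 200.6] 16 [0.6136 0.1455 0.03  ]
  dot [315.  209.7] 18 [0.609  0.0827 0.03  ]
  dot [308.1 212.8] 17 [0.6074 0.0616 0.03  ]
  dot [301.  215.7] 18 [0.6052 0.0407 0.03  ]
```

Yellow is at (0.597, −0.144), with a cap top of 100 mm and radius 19 mm, which fits. Descending so the grasp point is 55 mm above the table.

Emit:
{"fn": "play_rows", "kwargs": {
  "deltas": [
    {"hand": 0.094, "translation": [0.001, 0, -0.035], "delta_rot": [0, 0, 0]},
    {"hand": 0.094, "translation": [0, 0, -0.035], "delta_rot": [0, 0, 0]},
    {"hand": 0.094, "translation": [0, 0, -0.035], "delta_rot": [0, 0, 0]},
    {"hand": 0.094, "translation": [0, 0, -0.035], "delta_rot": [0, 0, 0]},
    {"hand": 0.094, "translation": [0, 0, -0.029], "delta_rot": [0, 0, 0]}
  ]
}}

```text
time: 1.25
ee_pos: [0.5972, -0.1412, 0.0344]
tool_rot: [[-0.003, 1.0, -0.001], [1.0, 0.003, 0.002], [0.002, -0.001, -1.0]]
force: [0.0, -0.1, 0.5]
width: 1.0
```

Emit:
{"fn": "play_rows", "kwargs": {
  "deltas": [
    {"hand": 0.094, "translation": [0, 0, 0], "delta_rot": [0, 0, 0]},
    {"hand": 0.06, "translation": [0, 0, 0], "delta_rot": [0, 0, 0]},
    {"hand": 0.044, "translation": [0, 0, 0], "delta_rot": [0, 0, 0]},
    {"hand": 0.03, "translation": [0, 0, 0], "delta_rot": [0, 0, 0]},
    {"hand": 0.03, "translation": [0, 0, 0], "delta_rot": [0, 0, 0]}
  ]
}}

```text
time: 1.75
ee_pos: [0.5981, -0.1441, 0.0379]
tool_rot: [[-0.0, 1.0, 0.002], [1.0, 0.0, -0.0], [-0.0, 0.002, -1.0]]
force: [0.3, -0.5, -0.3]
width: 0.698
```

Emit:
{"fn": "play_rows", "kwargs": {
  "deltas": [
    {"hand": 0.03, "translation": [0, 0, 0], "delta_rot": [0, 0, 0]},
    {"hand": 0.03, "translation": [0, 0, 0], "delta_rot": [0, 0, 0]},
    {"hand": 0.03, "translation": [0, 0, 0], "delta_rot": [0, 0, 0]}
  ]
}}

```text
time: 2.05
ee_pos: [0.5971, -0.144, 0.0367]
tool_rot: [[0.0, 1.0, 0.0], [1.0, -0.0, 0.0], [0.0, 0.0, -1.0]]
force: [0.9, -0.7, -0.8]
width: 0.44
```

Emit:
{"fn": "play_rows", "kwargs": {
  "deltas": [
    {"hand": 0.03, "translation": [0, 0, 0], "delta_rot": [0, 0, 0]},
    {"hand": 0.03, "translation": [0, 0, 0.01], "delta_rot": [0, 0, 0]},
    {"hand": 0.03, "translation": [0, 0, 0.03], "delta_rot": [0, 0, 0]},
    {"hand": 0.03, "translation": [0, 0, 0.03], "delta_rot": [0, 0, 0]},
    {"hand": 0.03, "translation": [0, 0, 0.03], "delta_rot": [0, 0, 0]}
  ]
}}

```text
time: 2.55
ee_pos: [0.5967, -0.1439, 0.1379]
tool_rot: [[0.0, 1.0, -0.0], [1.0, -0.0, 0.0], [0.0, -0.0, -1.0]]
force: [0.4, -0.3, -0.4]
width: 0.441
```

Emit:
{"fn": "play_rows", "kwargs": {
  "deltas": [
    {"hand": 0.03, "translation": [0, 0, 0.03], "delta_rot": [0, 0, 0]},
    {"hand": 0.03, "translation": [0, 0, 0.02], "delta_rot": [0, 0, 0]},
    {"hand": 0.03, "translation": [0, 0, 0], "delta_rot": [0, 0, 0]},
    {"hand": 0.03, "translation": [0, 0, 0], "delta_rot": [0, 0, 0]}
  ]
}}

```text
time: 2.95
ee_pos: [0.5966, -0.1439, 0.1864]
tool_rot: [[0.0, 1.0, -0.0], [1.0, -0.0, 0.0], [0.0, -0.0, -1.0]]
force: [-0.3, -0.4, -1.4]
width: 0.445
```

```bash
python3 - <<'E'
from h import *
o=bot.get_obs();print(o['ee_pos'],o['width'],o['force'])
snap('scene','scene2');snap('side','side2');caps('scene2',.092,.3);caps('side2',.092,.3)
a=load('scene2')['p'][150:310,90:310];b=load('side2')['p'][60:240,200:350]
a=cv2.resize(a,(520,378));b=cv2.resize(b,(280,378));cv2.imwrite('pics/c2.png',np.hstack([a,b])[:,:,::-1])
E
```

```text
[ 0.5966497  -0.1438833   0.18639792] 0.44458204467374557 [-0.34293029 -0.44880856 -1.40561646]
scene2 yellow 117 circle [ 620.3 -167.7] r 31.2 mean [ 607.2 -162.2  235.4]
scene2 red 61 circle [675.1 593.7] r 4.8 mean [677.  593.4 160.1]
scene2 red 177 circle [ 415.6 -324.2] r 20.2 mean [ 413.6 -324.4  101.4]
scene2 blue 54 circle [683.1 495.9] r 4.7 mean [683.  495.9 219.4]
scene2 blue 153 circle [ 412.3 -161.3] r 18.7 mean [ 413.1 -160.4  101.4]
scene2 violet 52 circle [644.  546.3] r 4.5 mean [643.8 545.9 217.9]
scene2 violet 217 circle [ 620.2 -304.9] r 18.8 mean [ 620.7 -305.   100.9]
scene2 turq 44 circle [586.6 -63.5] r 14.0 mean [587.6 -63.3 101.1]
side2 yellow 309 circle [ 585.8 -133. ] r 34.7 mean [ 592.9 -139.   252.3]
side2 red 97 circle [ 409.7 -319.8] r 20.4 mean [ 408.5 -321.2  101.8]
side2 red 45 circle [673.5 594.5] r 2.1 mean [672.9 594.6 156.8]
side2 blue 96 circle [ 409.2 -154. ] r 16.1 mean [ 408.8 -154.   101.4]
side2 blue 52 circle [678.2 501. ] r 3.5 mean [678.1 500.4 219.7]
side2 violet 63 circle [ 616.4 -296.9] r 15.2 mean [ 615.4 -297.4  101.2]
side2 violet 50 circle [638.3 549.3] r 3.7 mean [638.4 549.3 220. ]
side2 turq 79 circle [569.3 -54.3] r 14.6 mean [568.8 -55.3 101.7]
```

View pics/c2.png

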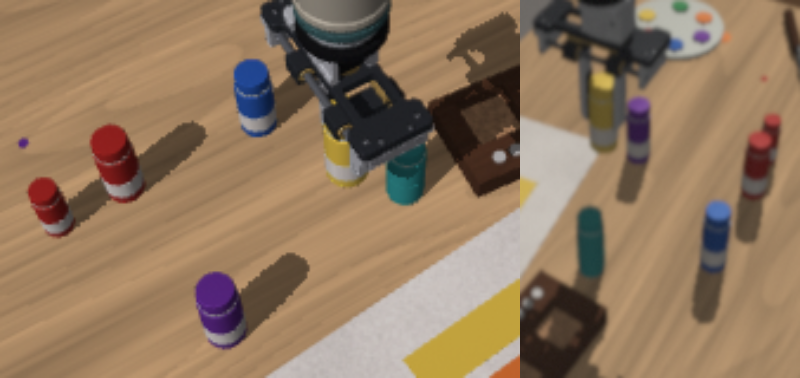

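Yellow is held upright at 41.8 mm opening, and the others are unmoved. Carrying it towards the rack, with a stop for a wrist view of pocket one.

Emit:
{"fn": "play_rows", "kwargs": {
  "deltas": [
    {"hand": 0.03, "translation": [-0.003, 0.02, 0], "delta_rot": [0, 0, 0]},
    {"hand": 0.03, "translation": [-0.003, 0.04, 0], "delta_rot": [0, 0, 0]},
    {"hand": 0.03, "translation": [-0.003, 0.04, 0], "delta_rot": [0, 0, 0]},
    {"hand": 0.03, "translation": [-0.003, 0.04, 0], "delta_rot": [0, 0, 0]},
    {"hand": 0.03, "translation": [-0.003, 0.04, 0], "delta_rot": [0, 0, 0]}
  ]
}}

```text
time: 3.55
ee_pos: [0.5807, 0.0374, 0.1849]
tool_rot: [[0.0, 1.0, -0.003], [1.0, -0.0, -0.0], [-0.0, -0.003, -1.0]]
force: [-0.0, -0.2, -1.0]
width: 0.443
```

Emit:
{"fn": "play_rows", "kwargs": {
  "deltas": [
    {"hand": 0.03, "translation": [-0.003, 0.04, 0], "delta_rot": [0, 0, 0]},
    {"hand": 0.03, "translation": [-0.003, 0.04, 0], "delta_rot": [0, 0, 0]},
    {"hand": 0.03, "translation": [-0.003, 0.04, 0], "delta_rot": [0, 0, 0]},
    {"hand": 0.03, "translation": [-0.003, 0.02, 0], "delta_rot": [0, 0, 0]},
    {"hand": 0.03, "translation": [0, 0, 0], "delta_rot": [0, 0, 0]}
  ]
}}

```text
time: 4.05
ee_pos: [0.568, 0.1807, 0.1848]
tool_rot: [[-0.007, 1.0, -0.003], [1.0, 0.007, 0.002], [0.002, -0.003, -1.0]]
force: [-0.6, -0.2, -0.8]
width: 0.44
```

Emit:
{"fn": "play_rows", "kwargs": {
  "deltas": [
    {"hand": 0.03, "translation": [0, 0, 0], "delta_rot": [0, 0, 0]},
    {"hand": 0.03, "translation": [0, 0, 0], "delta_rot": [0, 0, 0]}
  ]
}}

```text
time: 4.25
ee_pos: [0.5701, 0.1735, 0.1858]
tool_rot: [[0.003, 1.0, -0.001], [1.0, -0.003, -0.002], [-0.002, -0.001, -1.0]]
force: [0.1, 0.7, -1.1]
width: 0.443
```

```bash
python3 - <<'E'
from h import *
o=bot.get_obs();print(o['ee_pos'],o['width'],o['force'])
snap('wrist','wrist3')
s=load('wrist3'); P=cloud(s); p=s['p'].astype(int);x,y,z=P[...,0],P[...,1],P[...,2]
d=((s['d']>0)&(z>.02)&(z<.045)&(p.min(-1)>130)).astype(np.uint8)
n,l,st,c=cv2.connectedComponentsWithStats(d)
for i in range(1,n):
    if 30<st[i,4]<600: print('  dot',c[i].round(1),st[i,4],onplane(s,c[i,0],c[i,1],.03).round(4))
# pocket floor/opening in rack coords
a=np.radians(-4.93); ex=np.array([np.cos(a),np.sin(a)]);ey=np.array([-np.sin(a),np.cos(a)])
c0=np.array([.5698,.2548])
for nm,c0 in(('p1',np.array([.5698,.2548])),('p2',np.array([.5616,.1601])),('p3',np.array([.5534,.0654]))):
    X=(P[...,:2]-c0)@ex; Y=(P[...,:2]-c0)@ey
    m=(s['d']>0)&(z<.024)&(z>-.003)&(abs(X)<.036)&(abs(Y)<.040)
    if m.sum()<200: print(nm,'few');continue
    print(nm,m.sum(),'X',np.percentile(X[m],[1,99]).round(4),'Y',np.percentile(Y[m],[1,99]).round(4),'zfloor',np.median(z[m]).round(4))
E
```

```text
[0.57006439 0.17351778 0.18577957] 0.4431804046593339 [ 0.05291946  0.71893906 -1.08273347]
  dot [304.6 104.8] 166 [0.6245 0.2513 0.03  ]
  dot [295.  184.2] 135 [0.6174 0.167  0.03  ]
  dot [292.7 202.3] 124 [0.6156 0.146  0.03  ]
p1 3658 X [-0.0303  0.0317] Y [-0.0298  0.0323] zfloor 0.0085
p2 1861 X [-0.0303  0.0317] Y [-0.0296  0.0284] zfloor 0.0085
p3 few
```

View pics/wrist3.png

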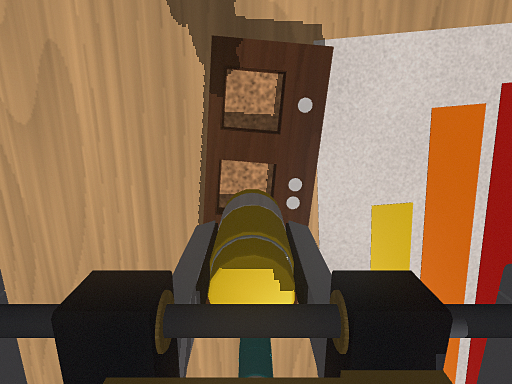

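The wrist view shows the one-dot pocket at (252,98). It measures 62x62 mm with its floor at 8.5 mm, so pocket1 = (0.5705, 0.256) and pocket2 = (0.5625, 0.161). Moving over pocket one and descending.

Emit:
{"fn": "play_rows", "kwargs": {
  "deltas": [
    {"hand": 0.03, "translation": [0.001, 0.03, 0], "delta_rot": [0, 0, 0]},
    {"hand": 0.03, "translation": [0, 0.03, 0], "delta_rot": [0, 0, 0]},
    {"hand": 0.03, "translation": [0, 0.02, 0], "delta_rot": [0, 0, 0]},
    {"hand": 0.03, "translation": [0, 0, 0], "delta_rot": [0, 0, 0]},
    {"hand": 0.03, "translation": [0, 0, 0], "delta_rot": [0, 0, 0]}
  ]
}}

```text
time: 4.8
ee_pos: [0.5711, 0.2545, 0.1862]
tool_rot: [[0.001, 1.0, -0.0], [1.0, -0.001, -0.002], [-0.002, -0.0, -1.0]]
force: [-0.3, -0.4, -1.0]
width: 0.44
```

Emit:
{"fn": "play_rows", "kwargs": {
  "deltas": [
    {"hand": 0.03, "translation": [0, 0, -0.025], "delta_rot": [0, 0, 0]},
    {"hand": 0.03, "translation": [0, 0, -0.03], "delta_rot": [0, 0, 0]},
    {"hand": 0.03, "translation": [0, 0, -0.025], "delta_rot": [0, 0, 0]},
    {"hand": 0.03, "translation": [0, 0, 0], "delta_rot": [0, 0, 0]},
    {"hand": 0.03, "translation": [0, 0, 0], "delta_rot": [0, 0, 0]}
  ]
}}

```text
time: 5.3
ee_pos: [0.5716, 0.2542, 0.1068]
tool_rot: [[0.002, 1.0, -0.0], [1.0, -0.002, -0.001], [-0.001, 0.0, -1.0]]
force: [-0.6, 0.4, -1.1]
width: 0.44
```

```bash
python3 - <<'E'
from h import *
o=bot.get_obs();print(o['ee_pos'],o['width'],o['force'])
for n in('scene','side'): snap(n,n+'4')
a=load('scene4')['p'][120:250,250:410];b=load('side4')['p'][150:300,110:270]
cv2.imwrite('pics/c4.png',np.hstack([cv2.resize(a,(400,325)),cv2.resize(b,(400,325))])[:,:,::-1])
E
```

```text
[0.57159452 0.2542035  0.10682514] 0.4404126560381748 [-0.6488014   0.41973313 -1.06708667]
```

View pics/c4.png

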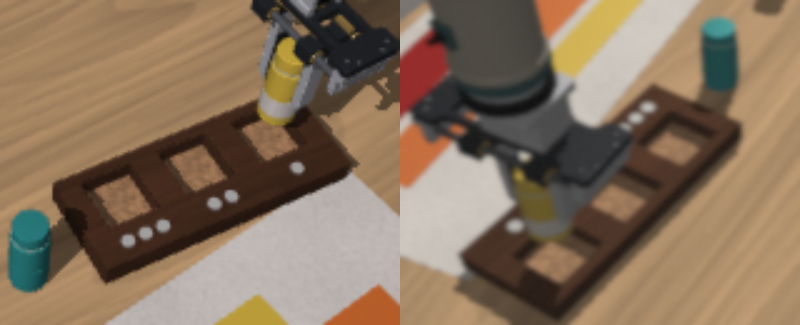

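Yellow hangs upright above pocket one in both views. I lower it to just above the floor, then in small steps watching the force.

Emit:
{"fn": "play_rows", "kwargs": {
  "deltas": [
    {"hand": 0.03, "translation": [-0.001, 0.001, -0.02], "delta_rot": [0, 0, 0]},
    {"hand": 0.03, "translation": [0, 0, -0.02], "delta_rot": [0, 0, 0]},
    {"hand": 0.03, "translation": [0, 0, -0.016], "delta_rot": [0, 0, 0]},
    {"hand": 0.03, "translation": [0, 0, 0], "delta_rot": [0, 0, 0]},
    {"hand": 0.03, "translation": [0, 0, 0], "delta_rot": [0, 0, 0]}
  ]
}}

```text
time: 5.9
ee_pos: [0.5709, 0.2572, 0.0518]
tool_rot: [[0.0, 1.0, 0.002], [1.0, -0.0, 0.001], [0.001, 0.002, -1.0]]
force: [-1.1, 0.2, -0.3]
width: 0.441
```

Emit:
{"fn": "play_rows", "kwargs": {
  "deltas": [
    {"hand": 0.03, "translation": [0, 0, -0.003], "delta_rot": [0, 0, 0]},
    {"hand": 0.03, "translation": [0, 0, 0], "delta_rot": [0, 0, 0]},
    {"hand": 0.03, "translation": [0, 0, 0], "delta_rot": [0, 0, 0]}
  ]
}}

```text
time: 6.2
ee_pos: [0.5704, 0.2572, 0.0482]
tool_rot: [[0.0, 1.0, 0.001], [1.0, -0.0, 0.001], [0.001, 0.001, -1.0]]
force: [0.0, 1.3, -0.8]
width: 0.442
```

Emit:
{"fn": "play_rows", "kwargs": {
  "deltas": [
    {"hand": 0.03, "translation": [0, 0, -0.002], "delta_rot": [0, 0, 0]},
    {"hand": 0.03, "translation": [0, 0, 0], "delta_rot": [0, 0, 0]},
    {"hand": 0.03, "translation": [0, 0, 0], "delta_rot": [0, 0, 0]}
  ]
}}

```text
time: 6.5
ee_pos: [0.5699, 0.257, 0.0454]
tool_rot: [[-0.0, 1.0, -0.0], [1.0, 0.0, -0.0], [-0.0, -0.0, -1.0]]
force: [-1.0, 0.1, -0.4]
width: 0.443
```

Emit:
{"fn": "play_rows", "kwargs": {
  "deltas": [
    {"hand": 0.03, "translation": [0, 0, -0.001], "delta_rot": [0, 0, 0]},
    {"hand": 0.03, "translation": [0, 0, 0], "delta_rot": [0, 0, 0]},
    {"hand": 0.03, "translation": [0, 0, 0], "delta_rot": [0, 0, 0]}
  ]
}}

```text
time: 6.8
ee_pos: [0.5701, 0.2571, 0.0446]
tool_rot: [[0.0, 1.0, 0.0], [1.0, -0.0, 0.0], [0.0, 0.0, -1.0]]
force: [-0.4, 0.2, 1.5]
width: 0.442
```

Emit:
{"fn": "play_rows", "kwargs": {
  "deltas": [
    {"hand": 0.03, "translation": [0, 0, -0.001], "delta_rot": [0, 0, 0]},
    {"hand": 0.03, "translation": [0, 0, 0], "delta_rot": [0, 0, 0]},
    {"hand": 0.03, "translation": [0, 0, 0], "delta_rot": [0, 0, 0]}
  ]
}}

```text
time: 7.1
ee_pos: [0.5702, 0.2571, 0.0446]
tool_rot: [[0.0, 1.0, 0.0], [1.0, -0.0, 0.0], [0.0, 0.0, -1.0]]
force: [-1.4, -0.5, 7.6]
width: 0.437
```

Contact is at TCP z = 0.0446, with force up from −0.4 to 7.6 N and the height stalled. That matches the predicted 0.0447. Releasing gradually and straight.

Emit:
{"fn": "play_rows", "kwargs": {
  "deltas": [
    {"hand": 0.044, "translation": [0, 0, 0], "delta_rot": [0, 0, 0]},
    {"hand": 0.05, "translation": [0, 0, 0], "delta_rot": [0, 0, 0]},
    {"hand": 0.07, "translation": [0, 0, 0], "delta_rot": [0, 0, 0]},
    {"hand": 0.094, "translation": [0, 0, 0], "delta_rot": [0, 0, 0]},
    {"hand": 0.094, "translation": [0, 0, 0], "delta_rot": [0, 0, 0]}
  ]
}}

```text
time: 7.6
ee_pos: [0.5699, 0.257, 0.0433]
tool_rot: [[-0.0, 1.0, -0.0], [1.0, 0.0, -0.0], [-0.0, -0.0, -1.0]]
force: [0.2, -0.9, 0.5]
width: 0.752
```

Emit:
{"fn": "play_rows", "kwargs": {
  "deltas": [
    {"hand": 0.094, "translation": [0, 0, 0], "delta_rot": [0, 0, 0]},
    {"hand": 0.094, "translation": [0, 0, 0], "delta_rot": [0, 0, 0]},
    {"hand": 0.094, "translation": [0, 0, 0], "delta_rot": [0, 0, 0]}
  ]
}}

```text
time: 7.9
ee_pos: [0.57, 0.2571, 0.0435]
tool_rot: [[-0.0, 1.0, 0.0], [1.0, 0.0, 0.0], [0.0, 0.0, -1.0]]
force: [-0.1, -0.4, 0.1]
width: 0.989
```

Rising straight up.

Emit:
{"fn": "play_rows", "kwargs": {
  "deltas": [
    {"hand": 0.094, "translation": [0, 0, 0.02], "delta_rot": [0, 0, 0]},
    {"hand": 0.094, "translation": [0, 0, 0.04], "delta_rot": [0, 0, 0]},
    {"hand": 0.094, "translation": [0, 0, 0.04], "delta_rot": [0, 0, 0]},
    {"hand": 0.094, "translation": [0, 0, 0.04], "delta_rot": [0, 0, 0]},
    {"hand": 0.094, "translation": [0, 0, 0.02], "delta_rot": [0, 0, 0]}
  ]
}}

```text
time: 8.4
ee_pos: [0.5716, 0.2577, 0.2074]
tool_rot: [[0.0, 1.0, 0.005], [1.0, -0.0, 0.002], [0.002, 0.005, -1.0]]
force: [-0.2, 0.9, -0.7]
width: 1.001
```

Emit:
{"fn": "play_rows", "kwargs": {
  "deltas": [
    {"hand": 0.094, "translation": [-0.01, -0.045, 0], "delta_rot": [0, 0, 0]},
    {"hand": 0.094, "translation": [-0.01, -0.045, 0], "delta_rot": [0, 0, 0]},
    {"hand": 0.094, "translation": [-0.01, -0.045, 0], "delta_rot": [0, 0, 0]},
    {"hand": 0.094, "translation": [-0.01, -0.045, 0], "delta_rot": [0, 0, 0]},
    {"hand": 0.094, "translation": [-0.01, -0.045, 0], "delta_rot": [0, 0, 0]}
  ]
}}

```text
time: 8.9
ee_pos: [0.5194, 0.0304, 0.2037]
tool_rot: [[-0.0, 1.0, 0.001], [1.0, 0.0, -0.0], [-0.0, 0.001, -1.0]]
force: [0.5, -0.6, 0.1]
width: 0.999
```

```bash
python3 - <<'E'
from h import *
o=bot.get_obs();print(o['ee_pos'],o['width'],o['time'])
for n in('scene','side'): snap(n,n+'5');caps(n+'5',.085,.125)
a=load('scene5')['p'][120:250,250:410];b=load('side5')['p'][150:300,110:270]
cv2.imwrite('pics/c5.png',np.hstack([cv2.resize(a,(400,325)),cv2.resize(b,(400,325))])[:,:,::-1])
E
```

```text
[0.519376   0.03035078 0.20368987] 0.9987041610791803 8.9
scene5 yellow 205 circle [570.9 255.1] r 20.2 mean [570.4 254.4 108.3]
scene5 red 201 circle [ 414.2 -325.3] r 19.4 mean [ 414.  -324.8  101.3]
scene5 blue 176 circle [ 413.4 -159.4] r 19.0 mean [ 413.6 -160.3  100.9]
scene5 violet 233 circle [ 620.4 -305. ] r 18.8 mean [ 621.1 -304.7  101.2]
scene5 turq 191 circle [575.  -61.3] r 18.6 mean [575.2 -62.1 100.6]
side5 yellow 295 circle [568.5 256.5] r 19.1 mean [568.3 257.5 109. ]
side5 red 116 circle [ 410.1 -320.7] r 19.6 mean [ 409.6 -320.3  101.3]
side5 blue 118 circle [ 408.9 -154.9] r 17.4 mean [ 409.7 -154.1  101.3]
side5 violet 42 circle [ 615.3 -299.5] r 14.4 mean [ 615.  -298.5  102.1]
side5 turq 104 circle [569.1 -56.3] r 15.6 mean [569.1 -55.7 101.3]
```

View pics/c5.png

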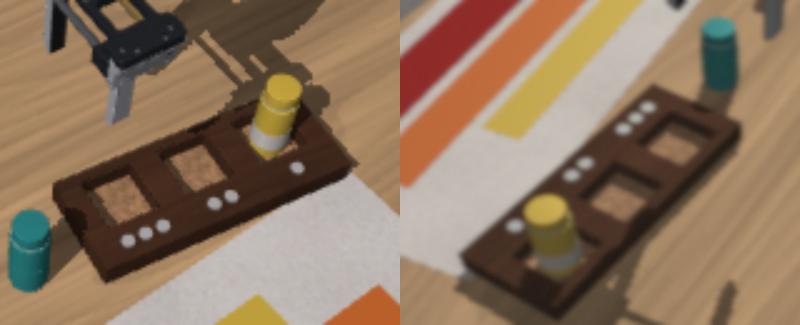

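Yellow stands in pocket one with its cap top at 108 mm, centred at about (0.570, 0.256), upright and released. Next is the red bottle at about (0.412, −0.3225).

Emit:
{"fn": "play_rows", "kwargs": {
  "deltas": [
    {"hand": 0.094, "translation": [-0.013, -0.044, 0], "delta_rot": [0, 0, 0]},
    {"hand": 0.094, "translation": [-0.013, -0.044, 0], "delta_rot": [0, 0, 0]},
    {"hand": 0.094, "translation": [-0.014, -0.044, 0], "delta_rot": [0, 0, 0]},
    {"hand": 0.094, "translation": [-0.014, -0.044, 0], "delta_rot": [0, 0, 0]},
    {"hand": 0.094, "translation": [-0.014, -0.044, 0], "delta_rot": [0, 0, 0]}
  ]
}}

```text
time: 9.5
ee_pos: [0.4519, -0.189, 0.2037]
tool_rot: [[-0.001, 1.0, 0.001], [1.0, 0.001, 0.0], [0.0, 0.001, -1.0]]
force: [1.4, -0.7, 0.0]
width: 0.999
```

Emit:
{"fn": "play_rows", "kwargs": {
  "deltas": [
    {"hand": 0.094, "translation": [-0.014, -0.044, 0], "delta_rot": [0, 0, 0]},
    {"hand": 0.094, "translation": [-0.014, -0.044, 0], "delta_rot": [0, 0, 0]},
    {"hand": 0.094, "translation": [-0.013, -0.044, 0], "delta_rot": [0, 0, 0]},
    {"hand": 0.094, "translation": [0, 0, 0], "delta_rot": [0, 0, 0]},
    {"hand": 0.094, "translation": [0, 0, 0], "delta_rot": [0, 0, 0]}
  ]
}}

```text
time: 10.0
ee_pos: [0.4109, -0.3203, 0.2034]
tool_rot: [[0.002, 1.0, 0.0], [1.0, -0.002, 0.0], [0.0, 0.0, -1.0]]
force: [0.5, 0.7, -0.5]
width: 0.998
```

Emit:
{"fn": "play_rows", "kwargs": {
  "deltas": [
    {"hand": 0.094, "translation": [0, 0, 0], "delta_rot": [0, 0, 0]},
    {"hand": 0.094, "translation": [0, 0, 0], "delta_rot": [0, 0, 0]}
  ]
}}

```text
time: 10.2
ee_pos: [0.4121, -0.3181, 0.2035]
tool_rot: [[-0.003, 1.0, 0.0], [1.0, 0.003, 0.001], [0.001, 0.0, -1.0]]
force: [-0.0, -0.3, 1.2]
width: 1.0
```

```bash
python3 - <<'E'
from h import *
o=bot.get_obs();print(o['ee_pos'],o['width'],o['time'])
snap('wrist','wrist6');caps('wrist6',.06,.12)
E
```

```text
[ 0.41206935 -0.31805675  0.20349184] 1.0001856503515039 10.2
wrist6 red 1261 circle [ 412.4 -322.6] r 18.8 mean [ 412.5 -322.4  100. ]
wrist6 red 505 circle [ 418.3 -403. ] r 14.6 mean [ 418.3 -402.8   78.1]
wrist6 blue 1363 circle [ 412.  -160.9] r 18.3 mean [ 412.1 -166.5   99.9]
wrist6 violet 2196 circle [ 619.1 -303.4] r 19.2 mean [ 617.9 -302.6   99.6]
```

View pics/wrist6.png

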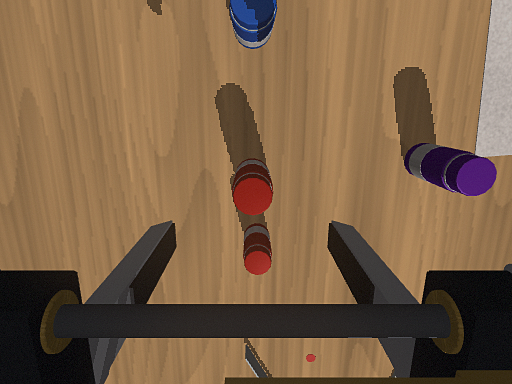

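The wrist view shows the large red cap at (252,195) and the small red at (257,262). The large red is at (0.4124, −0.3225). Descending; the jaws open along x, so the small red stays clear.

Emit:
{"fn": "play_rows", "kwargs": {
  "deltas": [
    {"hand": 0.094, "translation": [0, -0.003, -0.035], "delta_rot": [0, 0, 0]},
    {"hand": 0.094, "translation": [0, 0, -0.035], "delta_rot": [0, 0, 0]},
    {"hand": 0.094, "translation": [0, 0, -0.035], "delta_rot": [0, 0, 0]},
    {"hand": 0.094, "translation": [0, 0, -0.035], "delta_rot": [0, 0, 0]},
    {"hand": 0.094, "translation": [0, 0, -0.027], "delta_rot": [0, 0, 0]}
  ]
}}

```text
time: 10.75
ee_pos: [0.4113, -0.3214, 0.0348]
tool_rot: [[-0.002, 1.0, -0.001], [1.0, 0.002, 0.001], [0.001, -0.001, -1.0]]
force: [1.0, 1.0, 0.1]
width: 1.001
```

Emit:
{"fn": "play_rows", "kwargs": {
  "deltas": [
    {"hand": 0.094, "translation": [0, 0, 0], "delta_rot": [0, 0, 0]},
    {"hand": 0.094, "translation": [0, 0, 0], "delta_rot": [0, 0, 0]}
  ]
}}

```text
time: 10.95
ee_pos: [0.4115, -0.3223, 0.0368]
tool_rot: [[-0.001, 1.0, -0.0], [1.0, 0.001, 0.0], [0.0, -0.0, -1.0]]
force: [0.3, 0.3, 0.4]
width: 0.999
```

Emit:
{"fn": "play_rows", "kwargs": {
  "deltas": [
    {"hand": 0.06, "translation": [0.001, 0, 0], "delta_rot": [0, 0, 0]},
    {"hand": 0.044, "translation": [0, 0, 0], "delta_rot": [0, 0, 0]},
    {"hand": 0.03, "translation": [0, 0, 0], "delta_rot": [0, 0, 0]},
    {"hand": 0.03, "translation": [0, 0, 0], "delta_rot": [0, 0, 0]},
    {"hand": 0.03, "translation": [0, 0, 0], "delta_rot": [0, 0, 0]}
  ]
}}

```text
time: 11.45
ee_pos: [0.4122, -0.3231, 0.0369]
tool_rot: [[0.0, 1.0, 0.001], [1.0, -0.0, -0.0], [-0.0, 0.001, -1.0]]
force: [-0.6, 0.4, 0.2]
width: 0.609
```

Emit:
{"fn": "play_rows", "kwargs": {
  "deltas": [
    {"hand": 0.03, "translation": [0, 0, 0], "delta_rot": [0, 0, 0]},
    {"hand": 0.03, "translation": [0, 0, 0], "delta_rot": [0, 0, 0]},
    {"hand": 0.03, "translation": [0, 0, 0], "delta_rot": [0, 0, 0]},
    {"hand": 0.03, "translation": [0, 0, 0], "delta_rot": [0, 0, 0]}
  ]
}}

```text
time: 11.85
ee_pos: [0.4122, -0.3231, 0.0365]
tool_rot: [[0.0, 1.0, 0.0], [1.0, -0.0, -0.0], [-0.0, 0.0, -1.0]]
force: [0.3, -0.6, 0.3]
width: 0.439
```

Emit:
{"fn": "play_rows", "kwargs": {
  "deltas": [
    {"hand": 0.03, "translation": [0, 0, 0.01], "delta_rot": [0, 0, 0]},
    {"hand": 0.03, "translation": [0, 0, 0.03], "delta_rot": [0, 0, 0]},
    {"hand": 0.03, "translation": [0, 0, 0.04], "delta_rot": [0, 0, 0]},
    {"hand": 0.03, "translation": [0, 0, 0.04], "delta_rot": [0, 0, 0]},
    {"hand": 0.03, "translation": [0, 0, 0.03], "delta_rot": [0, 0, 0]}
  ]
}}

```text
time: 12.35
ee_pos: [0.412, -0.3231, 0.1892]
tool_rot: [[0.0, 1.0, 0.001], [1.0, -0.0, -0.001], [-0.001, 0.001, -1.0]]
force: [0.8, -0.1, -2.7]
width: 0.441
```

Emit:
{"fn": "play_rows", "kwargs": {
  "deltas": [
    {"hand": 0.03, "translation": [0, 0, 0], "delta_rot": [0, 0, 0]},
    {"hand": 0.03, "translation": [0, 0, 0], "delta_rot": [0, 0, 0]}
  ]
}}

```text
time: 12.55
ee_pos: [0.4117, -0.3227, 0.1869]
tool_rot: [[0.0, 1.0, 0.0], [1.0, -0.0, -0.0], [-0.0, 0.0, -1.0]]
force: [0.8, 0.3, -2.4]
width: 0.44
```

```bash
python3 - <<'E'
from h import *
o=bot.get_obs();print(o['ee_pos'],o['width'],o['force'])
snap('scene','scene7');caps('scene7',.085,.125)
cv2.imwrite('pics/c7.png',cv2.resize(load('scene7')['p'][130:310,80:320],(800,600))[:,:,::-1])
E
```

```text
[ 0.41173313 -0.32274482  0.18687132] 0.44034637489043493 [ 0.8302838   0.29566905 -2.4365787 ]
scene7 yellow 204 circle [569.5 254.1] r 19.5 mean [570.2 255.1 109. ]
scene7 blue 179 circle [ 413.2 -159.5] r 18.9 mean [ 413.4 -159.7  100.9]
scene7 violet 238 circle [ 620.3 -305.6] r 18.5 mean [ 620.8 -305.4  101.2]
scene7 turq 191 circle [574.8 -62.2] r 18.3 mean [575.  -62.  101.2]
```

View pics/c7.png

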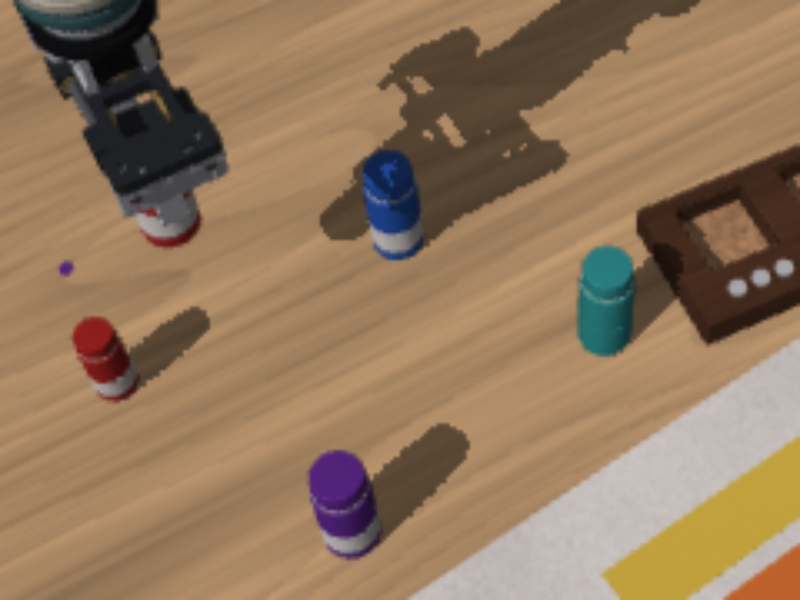

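Red is lifted and the large bottle is held; the small one and the bystanders are in place. Carrying it to above pocket two.

Emit:
{"fn": "play_rows", "kwargs": {
  "deltas": [
    {"hand": 0.03, "translation": [0.0065, 0.02, 0], "delta_rot": [0, 0, 0]},
    {"hand": 0.03, "translation": [0.0115, 0.037, 0], "delta_rot": [0, 0, 0]},
    {"hand": 0.03, "translation": [0.0115, 0.037, 0], "delta_rot": [0, 0, 0]},
    {"hand": 0.03, "translation": [0.0115, 0.037, 0], "delta_rot": [0, 0, 0]},
    {"hand": 0.03, "translation": [0.0115, 0.037, 0], "delta_rot": [0, 0, 0]}
  ]
}}

```text
time: 13.1
ee_pos: [0.4633, -0.1531, 0.1847]
tool_rot: [[0.0, 1.0, -0.004], [1.0, -0.0, 0.001], [0.001, -0.004, -1.0]]
force: [0.6, -1.2, -2.3]
width: 0.44
```

Emit:
{"fn": "play_rows", "kwargs": {
  "deltas": [
    {"hand": 0.03, "translation": [0.0115, 0.037, 0], "delta_rot": [0, 0, 0]},
    {"hand": 0.03, "translation": [0.0115, 0.037, 0], "delta_rot": [0, 0, 0]},
    {"hand": 0.03, "translation": [0.0115, 0.037, 0], "delta_rot": [0, 0, 0]},
    {"hand": 0.03, "translation": [0.0115, 0.037, 0], "delta_rot": [0, 0, 0]},
    {"hand": 0.03, "translation": [0.0115, 0.037, 0], "delta_rot": [0, 0, 0]}
  ]
}}

```text
time: 13.6
ee_pos: [0.5207, 0.0314, 0.1845]
tool_rot: [[-0.0, 1.0, -0.004], [1.0, 0.0, -0.001], [-0.001, -0.004, -1.0]]
force: [1.0, -0.6, -2.3]
width: 0.441
```

Emit:
{"fn": "play_rows", "kwargs": {
  "deltas": [
    {"hand": 0.03, "translation": [0.0115, 0.037, 0], "delta_rot": [0, 0, 0]},
    {"hand": 0.03, "translation": [0.0115, 0.037, 0], "delta_rot": [0, 0, 0]},
    {"hand": 0.03, "translation": [0.0115, 0.037, 0], "delta_rot": [0, 0, 0]},
    {"hand": 0.03, "translation": [0.0065, 0.02, 0], "delta_rot": [0, 0, 0]},
    {"hand": 0.03, "translation": [0, 0, 0], "delta_rot": [0, 0, 0]}
  ]
}}

```text
time: 14.1
ee_pos: [0.5619, 0.1654, 0.184]
tool_rot: [[-0.006, 1.0, -0.004], [1.0, 0.006, 0.001], [0.001, -0.004, -1.0]]
force: [-0.1, -0.0, -2.5]
width: 0.444
```

Emit:
{"fn": "play_rows", "kwargs": {
  "deltas": [
    {"hand": 0.03, "translation": [0, 0, 0], "delta_rot": [0, 0, 0]},
    {"hand": 0.03, "translation": [0, 0, 0], "delta_rot": [0, 0, 0]},
    {"hand": 0.03, "translation": [0, 0, 0], "delta_rot": [0, 0, 0]},
    {"hand": 0.03, "translation": [0, 0, 0], "delta_rot": [0, 0, 0]}
  ]
}}

```text
time: 14.5
ee_pos: [0.5629, 0.1598, 0.1865]
tool_rot: [[0.002, 1.0, -0.0], [1.0, -0.002, -0.0], [-0.0, -0.0, -1.0]]
force: [0.0, 1.3, -2.2]
width: 0.442
```

Emit:
{"fn": "play_rows", "kwargs": {
  "deltas": [
    {"hand": 0.03, "translation": [0, 0, -0.025], "delta_rot": [0, 0, 0]},
    {"hand": 0.03, "translation": [0, 0, -0.03], "delta_rot": [0, 0, 0]},
    {"hand": 0.03, "translation": [0, 0, -0.025], "delta_rot": [0, 0, 0]},
    {"hand": 0.03, "translation": [0, 0, 0], "delta_rot": [0, 0, 0]},
    {"hand": 0.03, "translation": [0, 0, 0], "delta_rot": [0, 0, 0]}
  ]
}}

```text
time: 15.0
ee_pos: [0.5632, 0.1606, 0.1069]
tool_rot: [[0.001, 1.0, -0.0], [1.0, -0.001, -0.0], [-0.0, -0.0, -1.0]]
force: [0.6, 0.2, -1.8]
width: 0.438
```

```bash
python3 - <<'E'
from h import *
o=bot.get_obs();print(o['ee_pos'],o['width'],o['force'])
for n in('scene','side'): snap(n,n+'8')
a=load('scene8')['p'][120:250,250:410];b=load('side8')['p'][150:300,110:270]
cv2.imwrite('pics/c8.png',np.hstack([cv2.resize(a,(400,325)),cv2.resize(b,(400,325))])[:,:,::-1])
E
```

```text
[0.5632405  0.16064216 0.10685467] 0.43788991834436003 [ 0.6462504   0.17638121 -1.84974741]
```

View pics/c8.png

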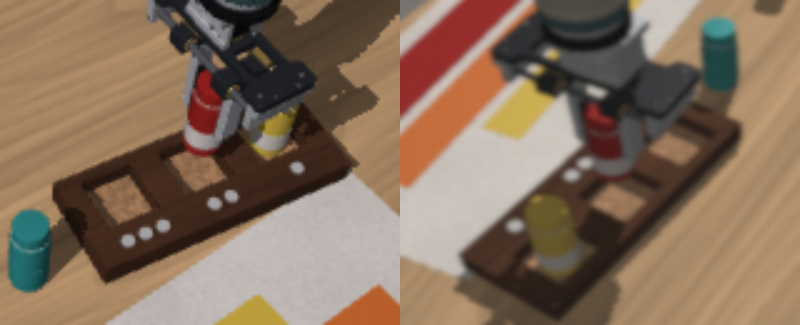

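Red is upright above pocket two and clear of yellow. Lowering as before.

Emit:
{"fn": "play_rows", "kwargs": {
  "deltas": [
    {"hand": 0.03, "translation": [0, 0, -0.02], "delta_rot": [0, 0, 0]},
    {"hand": 0.03, "translation": [0, 0, -0.02], "delta_rot": [0, 0, 0]},
    {"hand": 0.03, "translation": [0, 0, -0.016], "delta_rot": [0, 0, 0]},
    {"hand": 0.03, "translation": [0, 0, 0], "delta_rot": [0, 0, 0]},
    {"hand": 0.03, "translation": [0, 0, 0], "delta_rot": [0, 0, 0]}
  ]
}}

```text
time: 15.6
ee_pos: [0.5639, 0.1612, 0.0517]
tool_rot: [[0.0, 1.0, 0.002], [1.0, -0.0, 0.001], [0.001, 0.002, -1.0]]
force: [-0.2, 0.7, -2.0]
width: 0.441
```

Emit:
{"fn": "play_rows", "kwargs": {
  "deltas": [
    {"hand": 0.03, "translation": [0, 0, -0.003], "delta_rot": [0, 0, 0]},
    {"hand": 0.03, "translation": [0, 0, 0], "delta_rot": [0, 0, 0]},
    {"hand": 0.03, "translation": [0, 0, -0.002], "delta_rot": [0, 0, 0]},
    {"hand": 0.03, "translation": [0, 0, 0], "delta_rot": [0, 0, 0]},
    {"hand": 0.03, "translation": [0, 0, 0], "delta_rot": [0, 0, 0]}
  ]
}}

```text
time: 16.1
ee_pos: [0.563, 0.1611, 0.0456]
tool_rot: [[0.0, 1.0, 0.0], [1.0, -0.0, 0.0], [0.0, 0.0, -1.0]]
force: [-0.5, 0.8, -2.0]
width: 0.443
```

Emit:
{"fn": "play_rows", "kwargs": {
  "deltas": [
    {"hand": 0.03, "translation": [0, 0, -0.001], "delta_rot": [0, 0, 0]},
    {"hand": 0.03, "translation": [0, 0, 0], "delta_rot": [0, 0, 0]},
    {"hand": 0.03, "translation": [0, 0, 0], "delta_rot": [0, 0, 0]}
  ]
}}

```text
time: 16.4
ee_pos: [0.5632, 0.1611, 0.0446]
tool_rot: [[0.0, 1.0, 0.0], [1.0, -0.0, 0.0], [0.0, 0.0, -1.0]]
force: [0.2, -1.0, -0.5]
width: 0.444
```

Emit:
{"fn": "play_rows", "kwargs": {
  "deltas": [
    {"hand": 0.03, "translation": [0, 0, -0.001], "delta_rot": [0, 0, 0]},
    {"hand": 0.03, "translation": [0, 0, 0], "delta_rot": [0, 0, 0]},
    {"hand": 0.03, "translation": [0, 0, 0], "delta_rot": [0, 0, 0]}
  ]
}}

```text
time: 16.7
ee_pos: [0.5632, 0.1611, 0.0445]
tool_rot: [[0.0, 1.0, 0.0], [1.0, -0.0, 0.0], [0.0, 0.0, -1.0]]
force: [-2.0, -0.4, 6.7]
width: 0.439
```

Red is seated. Releasing, then rising.

Emit:
{"fn": "play_rows", "kwargs": {
  "deltas": [
    {"hand": 0.044, "translation": [0, 0, 0], "delta_rot": [0, 0, 0]},
    {"hand": 0.05, "translation": [0, 0, 0], "delta_rot": [0, 0, 0]},
    {"hand": 0.07, "translation": [0, 0, 0], "delta_rot": [0, 0, 0]},
    {"hand": 0.094, "translation": [0, 0, 0], "delta_rot": [0, 0, 0]},
    {"hand": 0.094, "translation": [0, 0, 0], "delta_rot": [0, 0, 0]}
  ]
}}

```text
time: 17.2
ee_pos: [0.563, 0.161, 0.0433]
tool_rot: [[0.0, 1.0, -0.0], [1.0, -0.0, -0.0], [-0.0, -0.0, -1.0]]
force: [0.1, -0.0, 0.5]
width: 0.752
```

Emit:
{"fn": "play_rows", "kwargs": {
  "deltas": [
    {"hand": 0.094, "translation": [0, 0, 0], "delta_rot": [0, 0, 0]},
    {"hand": 0.094, "translation": [0, 0, 0], "delta_rot": [0, 0, 0]},
    {"hand": 0.094, "translation": [0, 0, 0], "delta_rot": [0, 0, 0]}
  ]
}}

```text
time: 17.5
ee_pos: [0.563, 0.161, 0.0434]
tool_rot: [[0.0, 1.0, -0.0], [1.0, -0.0, 0.0], [0.0, -0.0, -1.0]]
force: [0.3, -0.7, 0.6]
width: 0.987
```

Emit:
{"fn": "play_rows", "kwargs": {
  "deltas": [
    {"hand": 0.094, "translation": [0, 0, 0.02], "delta_rot": [0, 0, 0]},
    {"hand": 0.094, "translation": [0, 0, 0.04], "delta_rot": [0, 0, 0]},
    {"hand": 0.094, "translation": [0, 0, 0.04], "delta_rot": [0, 0, 0]},
    {"hand": 0.094, "translation": [0, 0, 0.04], "delta_rot": [0, 0, 0]},
    {"hand": 0.094, "translation": [0, 0, 0.02], "delta_rot": [0, 0, 0]}
  ]
}}

```text
time: 18.0
ee_pos: [0.5646, 0.1615, 0.2072]
tool_rot: [[0.0, 1.0, 0.005], [1.0, -0.0, 0.002], [0.002, 0.005, -1.0]]
force: [0.2, -0.6, 0.3]
width: 0.999
```

Emit:
{"fn": "play_rows", "kwargs": {
  "deltas": [
    {"hand": 0.094, "translation": [-0.01, -0.04, 0], "delta_rot": [0, 0, 0]},
    {"hand": 0.094, "translation": [-0.01, -0.04, 0], "delta_rot": [0, 0, 0]},
    {"hand": 0.094, "translation": [-0.01, -0.04, 0], "delta_rot": [0, 0, 0]},
    {"hand": 0.094, "translation": [-0.01, -0.03, 0], "delta_rot": [0, 0, 0]},
    {"hand": 0.094, "translation": [0, 0, 0], "delta_rot": [0, 0, 0]}
  ]
}}

```text
time: 18.5
ee_pos: [0.5214, 0.0054, 0.2037]
tool_rot: [[0.008, 1.0, -0.001], [1.0, -0.008, -0.003], [-0.003, -0.001, -1.0]]
force: [0.1, -0.4, -0.6]
width: 0.998
```

Emit:
{"fn": "play_rows", "kwargs": {
  "deltas": [
    {"hand": 0.094, "translation": [0, 0, 0], "delta_rot": [0, 0, 0]},
    {"hand": 0.094, "translation": [0, 0, 0], "delta_rot": [0, 0, 0]},
    {"hand": 0.094, "translation": [0, 0, 0], "delta_rot": [0, 0, 0]}
  ]
}}

```text
time: 18.8
ee_pos: [0.5234, 0.0127, 0.2034]
tool_rot: [[-0.002, 1.0, 0.0], [1.0, 0.002, 0.001], [0.001, 0.0, -1.0]]
force: [0.6, 0.0, -0.1]
width: 0.995
```

```bash
python3 - <<'E'
from h import *
o=bot.get_obs();print(o['ee_pos'],o['width'],o['force'],o['time'])
for n in('scene','side'): snap(n,n+'9');caps(n+'9',.085,.125)
a=load('scene9')['p'][120:320,90:410];b=load('side9')['p'][150:300,110:270]
cv2.imwrite('pics/c9.png',np.hstack([cv2.resize(a,(450,300)),cv2.resize(b,(350,300))])[:,:,::-1])
E
```

```text
[0.52337083 0.01270105 0.2034051 ] 0.994923706842042 [ 0.58337188  0.01238312 -0.07533823] 18.8
scene9 yellow 204 circle [569.1 255.4] r 19.4 mean [571.  254.8 108.7]
scene9 red 208 circle [565.1 159.2] r 19.0 mean [563.6 159.3 108.8]
scene9 blue 177 circle [ 414.  -159.3] r 18.8 mean [ 413.5 -160.1  101.3]
scene9 violet 235 circle [ 620.1 -305.4] r 18.7 mean [ 620.2 -305.7  101.5]
scene9 turq 187 circle [574.4 -62.8] r 18.4 mean [574.8 -62.  101.1]
side9 yellow 292 circle [568.2 256.5] r 19.6 mean [567.7 257.6 109.4]
side9 red 251 circle [562.7 161.3] r 19.9 mean [561.3 161.6 109.2]
side9 blue 115 circle [ 409.  -154.6] r 16.6 mean [ 408.9 -153.8  101.1]
side9 turq 102 circle [570.1 -56.6] r 15.9 mean [569. -56. 101.]
```

View pics/c9.png

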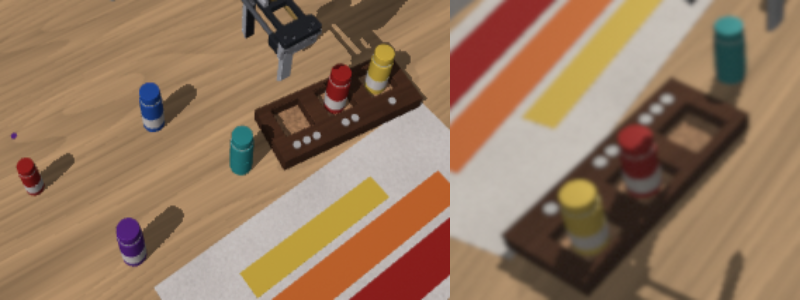

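Both bottles are seated, the three-dot pocket is empty, the bystanders are unmoved and the robot is clear. Handing in.

```bash
python3 -c "
from bench import job
print(job.close_job())"
```

```text
the job is handed in; nothing more can be done
None
```

The yellow bottle is in the one-dot pocket and the red one (the larger of the two) is in the two-dot pocket. Yellow went in first and was let go before I touched red. I lowered each until it rested on the pocket floor, at about 7 N, then released it and backed straight off. The job was handed in at about 19 s of the 64 s; `close_job` reports no verdict.

**Last checks:**
- **Position:** both cap tops read about 109 mm against the 108 mm expected. Each bottle's centre is within about 3 mm of its pocket's centre, and both look upright.
- **Others:** the three-dot pocket is empty. Blue and violet were not measurably moved in the scene view, though violet was not picked up in the last side view. The gripper was open and clear of everything.

**Disagreement:** the scene and side cameras differ by up to about 7 mm on the bottles, more than the stated 2 mm calibration. I used the wrist camera, which reads between them, for the bottle and pocket positions. No check failed.

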